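# Index the swivel board to the green hole

## Robot

A 6-joint arm with a two-finger parallel gripper is mounted at the origin on the work surface. World frame = base frame: x ahead of the robot, y to its left, z up, the work surface at z = 0. Lengths are in m, angles in rad, forces in N, time in s.
With the tool pointing down it reaches from about 0.425 to 1.125 m from the base axis. Payload 14.9 kg.
Tool frame: the origin (TCP) lies between the finger pads; the fingertips stand 17 mm ahead of it and the grasp point (between the pads) lies 2 mm behind it; z points along the fingers, y is the line along which they close (so a half turn about z gives the same grasp; the last joint's range is limited). The gripper opens to 91 mm and grips with 3 to 60 N. Pads are 32 mm wide; open, the fingers measure 118 mm over their backs; the gripper's body (76 mm by 178 mm) begins 60 mm behind the grasp point.
Start: joints at [-1.27, 0.379, 1.734, -0, 1.028, -0.033], TCP at [0.229, -0.661, 0.202] pointing down, gripper open.
Joint ranges: [-2.77, 2.77], [-0.74, 2.19], [0, 2.66], [-1.06, 4.2], [0.31, 2.87], [-3.08, 3.08]. Speed limits (rad/s): [1.89, 1.89, 2.39, 3.14, 3.14, 3.14].

## Interface

Orientations are given as a unit quaternion [x, y, z, w].
In Python, from cell import bot gives the robot as it stands.
- The arm moves only by the tool step_arm, never from a script. Its argument "deltas" is a list of rows, each a list of 5 numbers: the shift along the tool's x, y, z scaled (see below), then the turn about the tool's z scaled (see below), then the opening, from 0 (shut) to 1 (fully open). A call has 1 to 12 rows; each row is the pose to reach, as a shift and turn from the pose commanded when the call began, along the tool's axes at that moment; what a row does not reach only later rows make up. The controller multiplies each number of a shift by 10 cm and each number of a turn by 90 degrees. A row lasts 1/12 s, in which the tool goes at most 41.7 mm and 7.16 degrees, less where a joint would pass 70% of its speed; a pose out of reach is approached as far as the arm can. A call with a number of a shift or a turn outside -1 to 1 is refused whole. A call with a gripper value outside its range is refused whole. The fingers move at their own pace and stop on an object; "force" is the grip in N (left out, the last holds). Time passes only in rows, so rows that repeat a pose let the fingers close. It gives the time, the measured TCP pose, the force, the opening and the grip force at its end, in the units of the state.
- bot.state(): the state, without advancing time (a new reading comes with each control period).
- bot.snapshot(name): name is "side" or "top" or "wrist"; returns the picture (400x640x3 uint8, blue, green, red); there is no depth.
- bot.calibration(name): a dict with "fx", "fy", "cx", "cy" (pixels), "view" (4x4, takes a point from world to camera coordinates); the wrist camera has in their place "T_tool_cam" (4x4, takes a point from camera to tool coordinates, whose origin is the TCP and whose axes are the flange's). Camera axes: x right, y down, z forward; pixel columns grow to the right and rows downward; lengths in m; the calibration is good to about 2 mm. A picture is of the moment at which its call begins: read the wrist's pose just before it. calibration takes no time and is no camera call.
- bot.close_job(): hands the job in; it is judged then, once.
Trained networks look in the newest picture that a camera, given by its name, has taken for a name from the list of things; names that differ only in an ending like _2 or _b are one class to them, and where a whole thing is asked for, a point or a joint stands for the part that bears it (a point fixed in the world has none). Each returns a list of dicts, best first, with "p" (0 to 1); they miss things now and then, are a little off and sometimes report something else, mostly with a low value. They report only what shows in the picture. A call takes as long as a camera call.
- bot.spot_in(camera, name): "rect" ([left, top, width, height] in pixels, round what is visible of it).
- bot.regions_of(camera, name): "mask" (400x640 bool, what is visible of it) and "rect" ([left, top, width, height] in pixels, round what is visible of it).
The state is a dict: "t": time; "joints": joint angles; "joint_vel": joint speeds; "joint_torque": joint torques, N m; "eef_pos": TCP position; "eef_rot": TCP orientation; "force": force on the tool from outside, world axes, zero at the start; "torque": the same for the moment, N m; "grip_width": finger opening in m; "grip_force": force on a finger pad.
Only numpy, scipy, OpenCV 4.12 (cv2) and the standard library are available. Lean on these libraries where they do the work, as an engineer would, in place of code of your own. Each camera call takes 0.05 s, during which the arm holds its last target. There are 200 camera calls.

## Task

First get the blue tire lever off the round metal index plate, so that it lies flat on the trolley top beside the plate. Then press the red pad to draw the spring index pin, swing the bamboo board round until the pin drops fully home in the hole with the green ring, and let go. Keep what rides on the board in its place, and do not disturb the bottle, the tin and the wrench beside the plate.

Things in the scene. Friction and masses are not known exactly. Their poses are not given: they have to be found in the camera images.
- swivel: fixed round aluminium index plate, 500 mm across, 14 mm thick, on the trolley top (z = 0). Origin: centre of its underside, on the board's turning axis. Own x: towards the start hole. Ten holes, 13 mm wide, 36 degrees apart on a 212 mm radius. Round the plate the trolley top is free for 70 mm (130 mm left and right), bottle, tin and wrench apart. The board is 18 mm above the plate
- board (a joint): turn of the bamboo board about the vertical axis, rad, counter-clockwise from above is positive; 0 = pin in the start hole; stops at -1.45 and 1.45. Light friction (0.1 N m): it stays where it is left. Locked to about 0.007 rad while the pin is in a hole
- board_mid (a point): centre of the top face of the square bamboo board (220 x 220 x 15 mm, top 47 mm above the trolley top), turning with it. Its x axis runs along the pin arm: on it lie pad (at 87 mm), rocker pivot (127 mm) and pin (212 mm). The arm is 40 mm wide, reaches to 230 mm and clears the plate by 4 mm, so a thing lying on the plate blocks it
- pin (a joint): height of the spring index pin, m: 0 = fully home, 0.011 = tip level with the plate's face (riding on it), 0.017 = fully drawn. A spring (2 to 4 N) pushes it down; nothing holds it drawn. Pin 10 mm thick, round tip, hole 13 mm: let down within 2 mm of a hole's centre it drops in; else it rides on the plate and drops when the board is turned over a hole
- pin_tip (a point): lowest point of the steel pin (black cap on top) at the outer end of the arm, 212 mm from the turning axis
- pad_top (a point): centre of the upper face of the red press pad, 40 mm (radially) x 50 mm, at rest 68 mm above the trolley top. Pad and pin are the ends of a rocker: pushing the pad down 8 mm (5 to 8 N, then a stop) raises the pin 17 mm. Two upright steel cheeks fixed to the board flank the pad: 62 mm clear between them, 50 mm long radially, tops 97 mm above the trolley top; pushing a cheek sideways turns the board
- ring_green: flat green ring printed round the target hole, 40 mm across; origin in the hole's centre on the plate's face (z = 14 mm). One or two holes from the start hole, either way. Never moves
- tire_lever: blue plastic tire lever, 112 mm long (own x), 18 mm wide, 9 mm thick (the last 25 mm at +x: 14 wide, 6 thick), about 30 g. It lies on the plate over the target hole, turned any way. Origin: centre of its underside
- socket_case: stainless socket set case, 74 x 140 x 34 mm, on the board's rear half. Origin: centre of its underside
- bottle_cage: green wire bottle cage lying on its back in the middle of the board, 70 x 130 mm, 60 mm tall. Origin: centre of its underside
- valve_extender: aluminium valve extender, 44 mm long, 8 mm thick, lying on the board beside the cheeks. Origin: centre of its underside
- lube_bottle: yellow bottle standing beside the plate, 44 mm across, 120 mm tall. Origin: centre of its underside
- patch_tin: round red tin, 66 mm across, 22 mm tall, beside the plate. Origin: centre of its underside
- wrench: steel wrench, 150 mm long, lying along its own x on the trolley top beyond the plate. Origin: centre of its underside

How it is judged:
By the outcome, as a careful person would: the job done as asked, in the order asked, and still so for the second after the job is handed in, with the robot touching nothing.
It also fails if it takes over 54 s, if anything falls off the work surface, if the arm or the gripper's body presses on something with over 40 N, if the wrist force passes 120 N, or if a joint passes its speed limit or range.

## Working session

There is one attempt and no reset: what is moved stays moved. The work goes in short steps, Python scripts to look and compute and a tool call to move; the robot and the scene stay as the last step left them, time stands still between calls to the robot, and variables do not carry over. Pictures are saved under pics/ and viewed, at most 10 in all, crops included, and the job is handed in when it is done.

Besides the shell and the picture viewer there is one more tool, called as name(argument=value, ...) on one line, values as JSON. step_arm: Moves the arm, as the interface text tells. Its arguments: {"type":"object","properties":{"deltas":{"type":"array","items":{"type":"array","items":{"type":"number","minimum":-1,"maximum":1}}},"force":{"type":"number"}},"required":["deltas"]}

```bash
mkdir -p pics
cat > h.py <<'E'
import numpy as np, cv2
from cell import bot
from scipy.spatial.transform import Rotation as R
def ray(cam,uv,st=None):
    c=bot.calibration(cam)
    d=np.array([(uv[0]-c['cx'])/c['fx'],(uv[1]-c['cy'])/c['fy'],1.])
    if 'view' in c:
        T=np.linalg.inv(np.array(c['view']))
    else:
        st=st or bot.state(); W=np.eye(4); W[:3,:3]=R.from_quat(st['eef_rot']).as_matrix(); W[:3,3]=st['eef_pos']
        T=W@np.array(c['T_tool_cam'])
    return T[:3,3],T[:3,:3]@d
def at(cam,uv,z,st=None):
    o,d=ray(cam,uv,st); return o+d*(z-o[2])/d[2]
def proj(cam,p,st=None):
    c=bot.calibration(cam)
    if 'view' in c: V=np.array(c['view'])
    else:
        st=st or bot.state(); W=np.eye(4); W[:3,:3]=R.from_quat(st['eef_rot']).as_matrix(); W[:3,3]=st['eef_pos']
        V=np.linalg.inv(W@np.array(c['T_tool_cam']))
    q=V[:3,:3]@np.array(p)+V[:3,3]
    return np.array([c['fx']*q[0]/q[2]+c['cx'],c['fy']*q[1]/q[2]+c['cy']])
E
python3 - <<'E'
from h import *
for n in ['top','side']:
    im=bot.snapshot(n); cv2.imwrite(f'pics/{n}0.png',im)
    for k in ['swivel','board','ring_green','tire_lever','pad_top','pin_tip','lube_bottle','patch_tin','wrench','valve_extender']:
        r=bot.spot_in(n,k)[:2]
        print(n,k,[(np.round(x['rect']).tolist(),round(x['p'],2)) for x in r])
print(bot.state())
E
```

```text
top swivel [([305.0, 165.0, 107.0, 158.0], 0.75), ([245.0, 162.0, 221.0, 223.0], 0.69)]
top board [([306.0, 165.0, 108.0, 158.0], 0.95)]
top ring_green [([400.0, 183.0, 14.0, 11.0], 0.41)]
top tire_lever [([399.0, 161.0, 17.0, 48.0], 0.82)]
top pad_top [([344.0, 172.0, 28.0, 67.0], 0.97)]
top pin_tip [([352.0, 163.0, 9.0, 12.0], 0.62)]
top lube_bottle [([222.0, 176.0, 28.0, 23.0], 0.87), ([443.0, 172.0, 30.0, 29.0], 0.53)]
top patch_tin [([443.0, 174.0, 31.0, 28.0], 0.69)]
top wrench [([324.0, 132.0, 58.0, 15.0], 0.95)]
top valve_extender [([310.0, 230.0, 7.0, 15.0], 0.41)]
side swivel [([268.0, 171.0, 193.0, 121.0], 0.56)]
side board [([281.0, 180.0, 122.0, 69.0], 0.57)]
side ring_green [([340.0, 179.0, 39.0, 47.0], 0.52)]
side tire_lever [([299.0, 178.0, 29.0, 7.0], 0.55)]
side pad_top [([289.0, 188.0, 52.0, 14.0], 0.76)]
side pin_tip [([282.0, 182.0, 10.0, 19.0], 0.54)]
side lube_bottle [([249.0, 234.0, 20.0, 48.0], 0.81), ([281.0, 178.0, 131.0, 72.0], 0.38)]
side patch_tin [([319.0, 155.0, 20.0, 15.0], 0.76)]
side wrench [([241.0, 188.0, 30.0, 30.0], 0.53)]
side valve_extender []
{'t': 1.1, 'joints': array([-1.27032267e+00,  3.78923397e-01,  1.73419072e+00,  3.61330195e-06,
        1.02851049e+00, -3.33219836e-02]), 'joint_vel': array([-0.00081456, -0.00022418,  0.0015471 , -0.00163027,  0.00090177,
       -0.00065996]), 'joint_torque': array([-4.61216623e-03, -7.63717675e+01, -4.34754503e+01,  6.49944646e-02,
        3.88608780e-02, -1.86346648e-05]), 'eef_pos': array([ 0.22932679, -0.66138285,  0.20241999]), 'eef_rot': array([ 9.86105012e-01,  1.66123161e-01, -5.94480664e-07, -1.60432466e-05]), 'force': array([-0.52368298, -0.10461836, -0.18123086]), 'torque': array([-0.01689947,  0.00285502,  0.07574096]), 'grip_force': 0.0, 'grip_width': 0.09110414878246247}
```

View pics/top0.png

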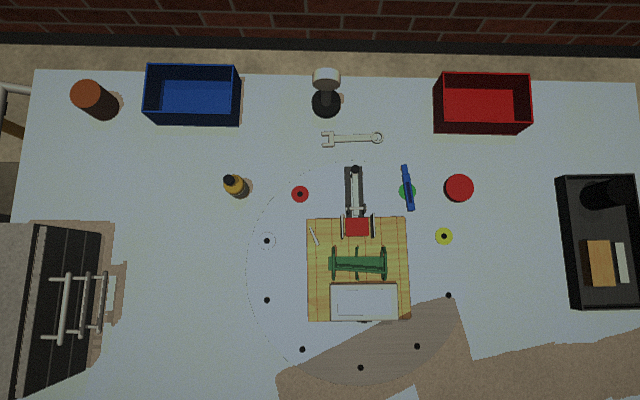

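View pics/side0.png

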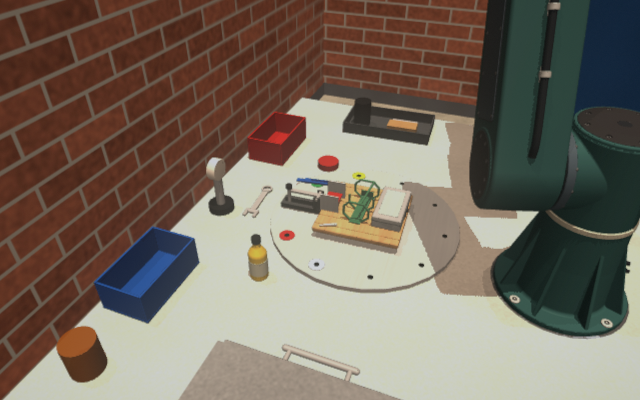

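The top view shows the board centred near (358,268). Its pin arm points up to (355,168). The green ring is at (407,190) under the blue lever, which runs (404,165)–(410,211). The tin is at (459,188), the bottle at (236,186) and the wrench at (352,139).

Run:
```python
from h import *
from scipy.optimize import least_squares
im=cv2.imread('pics/top0.png')
g=cv2.cvtColor(im,cv2.COLOR_BGR2GRAY)
hs=[]
for u,v in [(300,194),(267,241),(267,300),(302,349),(361,368),(417,346),(448,295),(444,237)]:
    p=g[v-4:v+5,u-4:u+5].astype(float); w=np.clip(np.median(p)-25-p,0,None)
    yy,xx=np.mgrid[v-4:v+5,u-4:u+5]; uv=((xx*w).sum()/w.sum(),(yy*w).sum()/w.sum())
    hs.append(at('top',uv,.012)[:2])
hs=np.array(hs)
f=lambda q:(np.hypot(*(hs-q[:2]).T)-.212)
s=least_squares(f,[*hs.mean(0)]); c=s.x
print('centre',c,'res mm',np.round(s.fun*1e3,1))
a=np.degrees(np.arctan2(hs[:,1]-c[1],hs[:,0]-c[0])); print(np.round(a,1), np.round((a+360)%36,1))
hsv=cv2.cvtColor(im,cv2.COLOR_BGR2HSV)
m=cv2.inRange(hsv,(100,120,50),(125,255,255)); m[:150]=0;m[220:]=0;m[:,:385]=0;m[:,425:]=0
ys,xs=np.nonzero(m); P=np.array([at('top',(x,y),.021)[:2] for x,y in zip(xs,ys)])
print(len(P)); r=cv2.minAreaRect(P.astype(np.float32)*1000); print('lever rect',r, cv2.boxPoints(r).round(1).tolist())
# width at ends
e=np.linalg.svd(P-P.mean(0),full_matrices=False)[2][0]; t=(P-P.mean(0))@e; n=(P-P.mean(0))@[-e[1],e[0]]
print('axis',e,P.mean(0),np.degrees(np.arctan2(e[1],e[0])))
for lo in np.arange(-.06,.06,.01):
    k=(t>=lo)&(t<lo+.01); print(round(lo,2),k.sum(), np.round(np.ptp(n[k])*1e3,1) if k.any() else '')
for nm,uv,z in [('tin',(459,188),.022),('bottlebase',(240,192),0),('wrenchL',(322,139),.005),('wrenchR',(382,137),.005),('pin',(355,168),.06),('pad',(356,227),.068)]: print(nm,at('top',uv,z).round(3))
for k,z in [('pad_top',.068)]:
  mm=cv2.inRange(hsv,(0,150,60),(8,255,255)); mm[:205]=0;mm[245:]=0;mm[:,:335]=0;mm[:,380:]=0
  ys,xs=np.nonzero(mm);print('pad',len(xs),at('top',(xs.mean(),ys.mean()),z), at('top',(xs.min(),ys.mean()),z), at('top',(xs.max(),ys.mean()),z))
big=cv2.resize(im[120:290,280:480],None,fx=4,fy=3.5,interpolation=cv2.INTER_CUBIC)[:600]; cv2.imwrite('pics/crop0.png',big)
```

```text
centre [ 0.4787644  -0.05699023] res mm [0.6 0.3 0.2 0.1 0.3 0.2 0.4 0.5]
[  38.9   74.8  110.8  146.7 -177.2 -141.2 -105.3  -69.2] [2.9 2.8 2.8 2.7 2.8 2.8 2.7 2.8]
311
lever rect ((663.856201171875, -172.41213989257812), (108.9684066772461, 16.7882080078125), 8.450368881225586) [[608.7000122070312, -172.10000610351562], [611.2000122070312, -188.6999969482422], [719.0, -172.6999969482422], [716.5, -156.10000610351562]]
axis [-0.98924865 -0.14624329] [ 0.6608949  -0.17282729] -171.5907177446335
-0.06 17 11.6
-0.05 23 12.3
-0.04 25 14.6
-0.03 30 15.3
-0.02 29 16.1
-0.01 29 15.3
0.0 30 16.4
0.01 29 16.7
0.02 31 15.9
0.03 30 15.1
0.04 33 16.7
0.05 5 9.1
tin [ 0.664 -0.291  0.022]
bottlebase [0.647 0.217 0.   ]
wrenchL [0.78  0.027 0.005]
wrenchR [ 0.788 -0.117  0.005]
pin [ 0.696 -0.048  0.06 ]
pad [ 0.564 -0.051  0.068]
pad 416 [ 0.56494919 -0.05214903  0.068     ] [ 0.56438618 -0.02740871  0.068     ] [ 0.56550695 -0.07665825  0.068     ]
```

View pics/crop0.png

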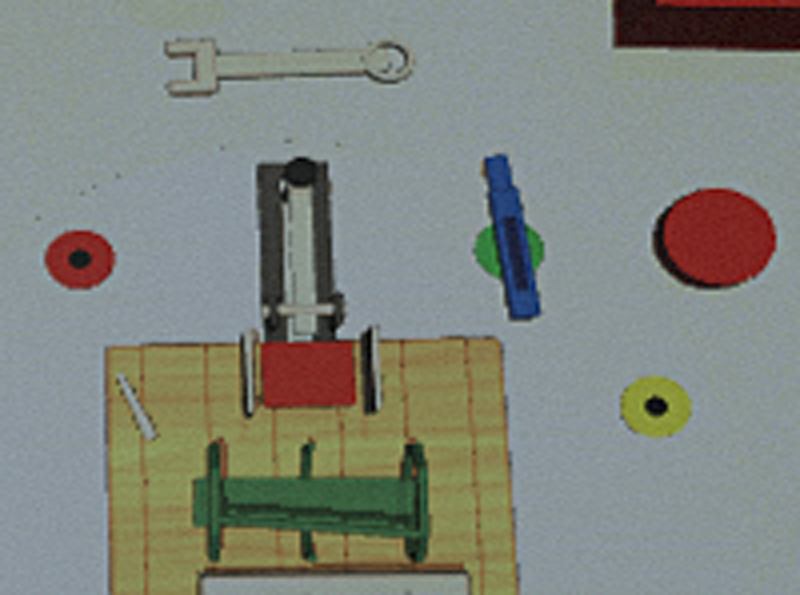

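The crop confirms it. The lever lies over the green ring with its narrow end away from the robot, yaw about 8.4°. The plate centre is (0.479,-0.057), and the holes are at 2.8°+36k, so the target is at -33.2°. I'll lay the lever on the free right side, near (0.45,-0.37). First I'll approach.

step_arm(deltas=[[1, -0.564, 0, 0.119, 0.5], [1, -0.564, 0, 0.119, 0.5], [1, -0.564, 0, 0.119, 0.5], [1, -0.564, 0, 0.119, 0.5]], force=12)

```text
t: 1.43
eef_pos: [0.308, -0.5717, 0.2023]
eef_rot: [0.997, 0.075, 0.0, -0.001]
force: [0.4, -0.4, 0.3]
grip_width: 0.0673
grip_force: 0.0
```

step_arm(deltas=[[0.82, -0.69, 0, 0, 0.5], [0.82, -0.69, 0, 0, 0.5], [0.82, -0.69, 0, 0, 0.5]])

```text
t: 1.68
eef_pos: [0.3778, -0.493, 0.2025]
eef_rot: [0.997, 0.074, 0.0, -0.0]
force: [-0.2, 0.4, 0.1]
grip_width: 0.0475
grip_force: 0.0
```

step_arm(deltas=[[0.82, -0.69, 0, 0, 0.5], [0.82, -0.69, 0, 0, 0.5], [0.82, -0.69, 0, 0, 0.5]])

```text
t: 1.93
eef_pos: [0.4491, -0.4126, 0.2026]
eef_rot: [0.997, 0.074, 0.0, -0.0]
force: [-0.7, -1.1, -0.4]
grip_width: 0.0454
grip_force: 0.0
```

step_arm(deltas=[[0.82, -0.69, 0, 0, 0.5], [0.82, -0.69, 0, 0, 0.5], [0.82, -0.69, 0, 0, 0.5]])

```text
t: 2.18
eef_pos: [0.5203, -0.3323, 0.2027]
eef_rot: [0.997, 0.074, 0.0, 0.0]
force: [-0.3, -1.0, -0.5]
grip_width: 0.0455
grip_force: 0.0
```

step_arm(deltas=[[0.82, -0.69, 0, 0, 0.5], [0.82, -0.69, 0, 0, 0.5], [0.82, -0.69, 0, 0, 0.5], [0.82, -0.69, 0, 0, 0.5]])

```text
t: 2.52
eef_pos: [0.592, -0.2515, 0.2026]
eef_rot: [0.997, 0.075, 0.0, -0.0]
force: [0.4, -0.0, -0.5]
grip_width: 0.0459
grip_force: 0.0
```

```bash
cat >> h.py <<'E'
def rel(p,yaw=None,st=None):
    st=st or bot.state(); M=R.from_quat(st['eef_rot']).as_matrix()
    d=M.T@(np.array(p)-st['eef_pos'])*10
    y0=np.degrees(np.arctan2(M[1,0],M[0,0]))
    return d.round(3), y0, None if yaw is None else -(yaw-y0)/90
E
python3 - <<'E'
from h import *
st=bot.state(); print(st['t'],st['eef_pos'],rel([.660,-.173,.12]))
im=bot.snapshot('wrist'); cv2.imwrite('pics/w1.png',im)
hsv=cv2.cvtColor(im,cv2.COLOR_BGR2HSV)
m=cv2.inRange(hsv,(100,120,50),(125,255,255)); n,l,s,cc=cv2.connectedComponentsWithStats(m); i=1+np.argmax(s[1:,4]); print(s[i])
ys,xs=np.nonzero(l==i); P=np.array([at('wrist',(x,y),.022,st)[:2] for x,y in zip(xs,ys)])
print(cv2.minAreaRect(P.astype(np.float32)*1000))
for k in ['tire_lever','ring_green']: print(k,[(x['rect'],x['p']) for x in bot.spot_in('wrist',k)[:1]])
E
```

```text
2.5167 [ 0.59204224 -0.25153437  0.20260641] (array([ 0.789, -0.675,  0.827]), np.float64(8.599707306227195), None)
[ 257   56   18   99 1346]
((665.0108642578125, -173.27899169921875), (107.57404327392578, 16.85570526123047), 8.110469818115234)
tire_lever [([255.9, 56.1, 17.6, 100.7], 0.63)]
ring_green [([251.9, 100.0, 33.8, 28.5], 0.94)]
```

step_arm(deltas=[[0.8, -0.675, 0, 0.004, 0.5], [0.8, -0.675, 0.2, 0.004, 0.5], [0.8, -0.675, 0.5, 0.004, 0.5], [0.8, -0.675, 0.9, 0.004, 0.5], [0.8, -0.675, 0.9, 0.004, 0.5], [0.8, -0.675, 0.9, 0.004, 0.5]])

```text
t: 3.17
eef_pos: [0.6567, -0.1765, 0.111]
eef_rot: [0.998, 0.07, -0.002, -0.001]
force: [0.3, -0.3, 1.2]
grip_width: 0.0454
grip_force: 0.0
```

step_arm(deltas=[[0, 0, 0.3, 0, 0.5], [0, 0, 0.6, 0, 0.5], [0, 0, 0.7, 0, 0.5], [0, 0, 0.78, 0, 0.5], [0, 0, 0.78, 0, 0.5], [0, 0, 0.78, 0, 0.5]])

```text
t: 3.67
eef_pos: [0.6595, -0.1766, 0.0363]
eef_rot: [0.998, 0.07, 0.001, 0.0]
force: [-1.0, -0.3, 0.2]
grip_width: 0.0457
grip_force: 0.0
```

step_arm(deltas=[[0, -0.035, 0.025, 0, 0.5], [0, -0.035, 0.025, 0, 0.5], [0, -0.035, 0.025, 0, 0.0], [0, -0.035, 0.025, 0, 0.0], [0, -0.035, 0.025, 0, 0.0], [0, -0.035, 0.025, 0, 0.0], [0, -0.035, 0.025, 0, 0.0], [0, -0.035, 0.025, 0, 0.0]])

```text
t: 4.33
eef_pos: [0.6582, -0.1723, 0.0319]
eef_rot: [0.998, 0.07, -0.0, -0.0]
force: [0.3, 0.5, 0.4]
grip_width: 0.0085
grip_force: 0.0
```

Run:
```python
from h import *
st=bot.state(); print(st['grip_width'],st['grip_force'],st['eef_pos'])
a=bot.snapshot('wrist'); b=bot.snapshot('top')[120:290,280:480]
b=cv2.resize(b,(400,340)); c=np.zeros((400,800,3),np.uint8); c[:340,400:]=b; c[:250,:400]=cv2.resize(a,(400,250)); cv2.imwrite('pics/g1.png',c)
```

```text
0.008477268404424976 0.0 [ 0.6581925  -0.17234795  0.03194206]
```

View pics/g1.png

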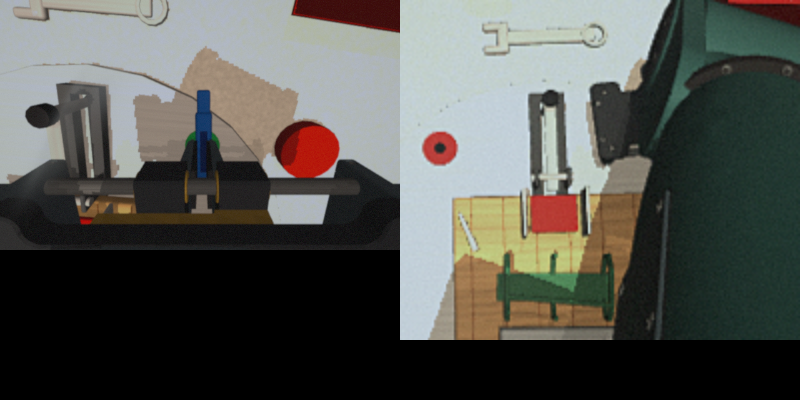

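The wrist view shows the lever still along the closing line at (203,90–180), with the fingers at (180–218,190). The width of 8.5 mm doesn't fit, so I'll let the fingers settle and read it again.

step_arm(deltas=[[0, 0, 0, 0, 0.0], [0, 0, 0, 0, 0.0]])

```text
t: 4.6
eef_pos: [0.6582, -0.1724, 0.0319]
eef_rot: [0.998, 0.07, -0.0, -0.0]
force: [-0.1, 0.1, 0.4]
grip_width: 0.0004
grip_force: 0.0
```

Run:
```python
from h import *
st=bot.state()
print(st['grip_width'],st['grip_force'],st['eef_pos'])
a=bot.snapshot('wrist')
for p in [[.719,-.164,.02],[.658,-.1723,.0159],[.609,-.18,.02]]: print(proj('wrist',p,st).round(0))
cv2.imwrite('pics/g2.png',cv2.resize(a[100:400,200:460],(780,600),interpolation=cv2.INTER_CUBIC)[:, :])
```

```text
0.0003905196626326215 0.0 [ 0.65815651 -0.17237918  0.03190157]
[323. 145.]
[323. 231.]
[324. 295.]
```

View pics/g2.png

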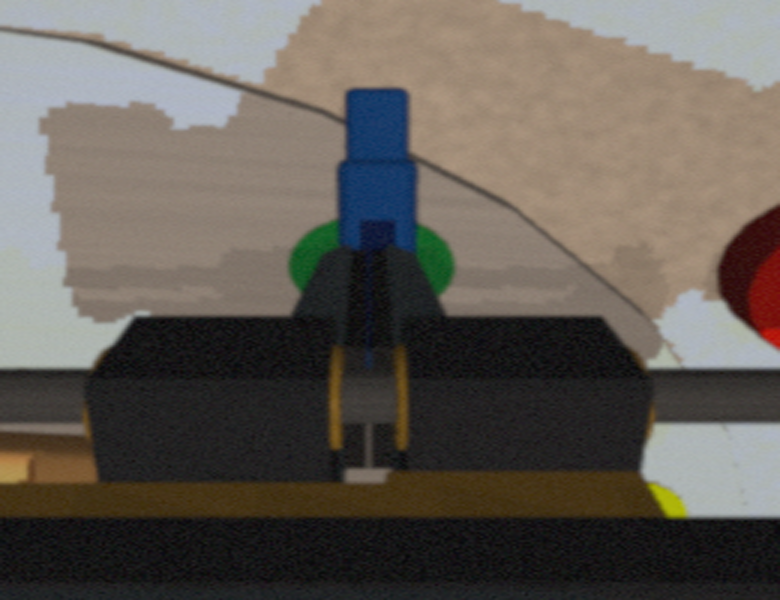

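Run:
```python
from h import *
st=bot.state(); a=bot.snapshot('side')
p=st['eef_pos']
for z in (.0149,.023,.05): print(z,((proj('side',[p[0],p[1],z])-[260,130])*[8,7]).round(0))
for q in ([.719,-.164,.023],[.609,-.18,.023]): print(((proj('side',q)-[260,130])*[8,7]).round(0))
cv2.imwrite('pics/s1.png',cv2.resize(a[130:210,260:360],(800,560),interpolation=cv2.INTER_CUBIC))
```

```text
0.0149 [451. 365.]
0.023 [451. 349.]
0.05 [451. 296.]
[291. 331.]
[584. 363.]
```

View pics/s1.png

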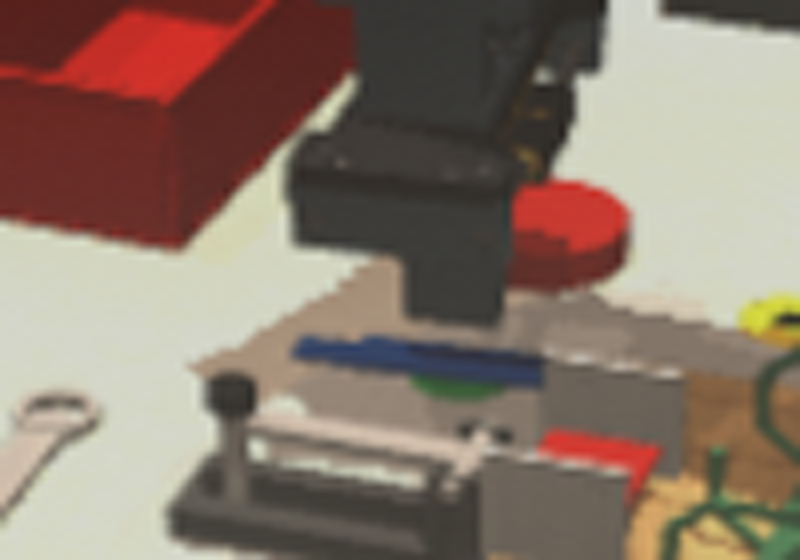

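The side view shows the closed fingertips at crop row 322, above the lever at row 350. The tips are about 20 mm higher than the nominal 17 mm offset implies, so they closed over the lever without touching it. I'll open, go lower and measure from the side camera.

step_arm(deltas=[[0, 0, 0, 0, 0.5], [0, 0, 0, 0, 0.5], [0, 0, 0, 0, 0.5], [0, 0, 0, 0, 0.5], [0, 0, 0, 0, 0.5], [0, 0, 0, 0, 0.5], [0, 0, 0.06, 0, 0.5], [0, 0, 0.12, 0, 0.5], [0, 0, 0.12, 0, 0.5], [0, 0, 0.12, 0, 0.5]])

```text
t: 5.53
eef_pos: [0.6577, -0.1722, 0.0192]
eef_rot: [0.998, 0.07, -0.001, -0.0]
force: [-0.7, -1.0, 0.1]
grip_width: 0.0456
grip_force: 0.0
```

Run:
```python
from h import *
st=bot.state(); a=bot.snapshot('side'); print(st['grip_width'],st['eef_pos'],st['force'])
p=st['eef_pos']
for y in (.027,-.027):
  for z in (.0149,.03): print(y,z,((proj('side',[p[0],p[1]+y,z])-[260,130])*[8,7]).round(0))
cv2.imwrite('pics/s2.png',cv2.resize(a[130:210,260:360],(800,560),interpolation=cv2.INTER_CUBIC))
```

```text
0.04559890112750285 [ 0.65772062 -0.17223926  0.01917199] [-0.72222491 -0.95640642  0.07325619]
0.027 0.0149 [426. 400.]
0.027 0.03 [425. 370.]
-0.027 0.0149 [479. 332.]
-0.027 0.03 [479. 303.]
```

View pics/s2.png

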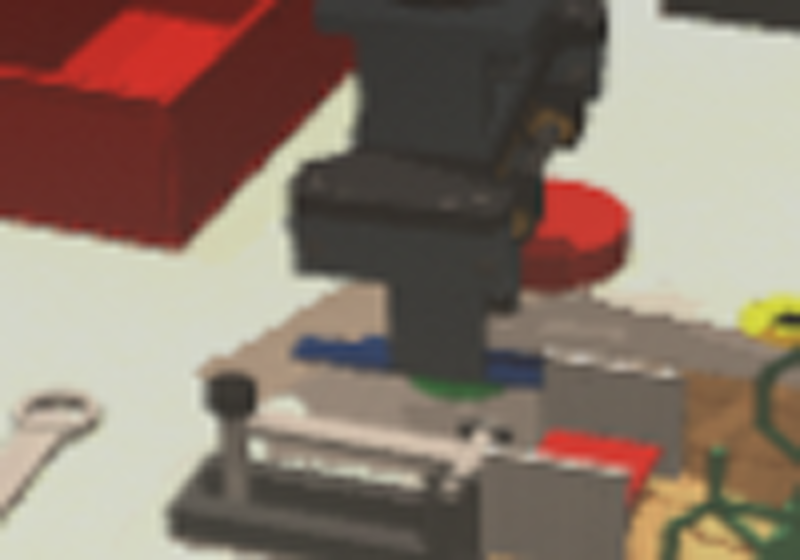

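Near fingertip is at row 380, with the plate at about 402–416, so the tips are still 11–18 mm above the plate. I'll go down gently and watch the force.

step_arm(deltas=[[0, 0, 0.03, 0, 0.5], [0, 0, 0.06, 0, 0.5], [0, 0, 0.09, 0, 0.5], [0, 0, 0.1, 0, 0.5], [0, 0, 0.1, 0, 0.5]])

```text
t: 6.0
eef_pos: [0.6579, -0.1723, 0.0095]
eef_rot: [0.998, 0.07, -0.0, -0.0]
force: [-0.1, -0.8, 0.7]
grip_width: 0.0452
grip_force: 0.0
```

step_arm(deltas=[[0, 0, 0, 0, 0], [0, 0, 0, 0, 0], [0, 0, 0, 0, 0], [0, 0, 0, 0, 0], [0, 0, 0, 0, 0], [0, 0, 0, 0, 0], [0, 0, 0, 0, 0]])

```text
t: 6.58
eef_pos: [0.6583, -0.1724, 0.01]
eef_rot: [0.998, 0.07, 0.0, 0.0]
force: [-0.5, -1.3, 1.3]
grip_width: 0.0177
grip_force: 12.0
```

Gripped: 17.7 mm wide at 12 N. TCP z 0.010 means the lever's underside is at 0.014, so it will touch the trolley at TCP z ≈ -0.004. I'll lift and carry it.

step_arm(deltas=[[0, 0, -0.1, 0, 0], [0, 0, -0.3, 0, 0], [0, 0, -0.6, 0, 0], [0, 0, -0.9, 0, 0], [0, 0, -1, 0, 0], [0, 0, -1, 0, 0]])

```text
t: 7.08
eef_pos: [0.6599, -0.1729, 0.1135]
eef_rot: [0.998, 0.07, 0.002, 0.001]
force: [0.2, 0.3, -0.1]
grip_width: 0.0176
grip_force: 12.0
```

step_arm(deltas=[[-0.2, 0.15, 0, 0, 0], [-0.45, 0.32, 0, 0, 0], [-0.78, 0.557, 0, 0, 0], [-0.78, 0.557, 0, 0, 0]])

```text
t: 7.42
eef_pos: [0.584, -0.2407, 0.1081]
eef_rot: [0.998, 0.069, -0.002, -0.001]
force: [-0.0, 0.1, -1.0]
grip_width: 0.0176
grip_force: 12.0
```

step_arm(deltas=[[-0.35, 0.25, 0, 0, 0], [-0.7, 0.5, 0, 0, 0], [-0.78, 0.557, 0, 0, 0]])

```text
t: 7.67
eef_pos: [0.5155, -0.3062, 0.1084]
eef_rot: [0.998, 0.07, -0.001, -0.001]
force: [0.1, -0.0, -0.8]
grip_width: 0.0174
grip_force: 12.0
```

step_arm(deltas=[[-0.35, 0.25, 0, 0, 0], [-0.6, 0.43, 0, 0, 0], [-0.78, 0.557, 0, 0, 0], [-0.78, 0.557, 0, 0, 0], [-0.78, 0.557, 0, 0, 0], [-0.78, 0.557, 0, 0, 0]])

```text
t: 8.17
eef_pos: [0.4499, -0.37, 0.1092]
eef_rot: [0.998, 0.07, -0.0, -0.0]
force: [0.3, 0.6, -0.3]
grip_width: 0.018
grip_force: 12.0
```

Run:
```python
from h import *
st=bot.state(); print(st['t'],st['grip_width'],st['grip_force'],st['eef_pos'],rel([.45,-.37,0.001],st=st))
im=bot.snapshot('wrist'); hsv=cv2.cvtColor(im,cv2.COLOR_BGR2HSV)
m=cv2.inRange(hsv,(100,120,50),(125,255,255)); n,l,s,cc=cv2.connectedComponentsWithStats(m);print(s[1:][s[1:,4]>50])
```

```text
8.1667 0.0180242616032338 12.000056058168411 [ 0.4499151  -0.37004851  0.10922355] (array([2.000e-03, 1.000e-03, 1.082e+00]), np.float64(8.042835239772863), None)
[[ 308  150   30  135 3356]]
```

step_arm(deltas=[[0, 0, 0.3, 0, 0], [0, 0, 0.6, 0, 0], [0, 0, 0.8, 0, 0], [0, 0, 0.95, 0, 0], [0, 0, 1, 0, 0], [0, 0, 1, 0, 0]])

```text
t: 8.72
eef_pos: [0.4498, -0.3694, 0.0087]
eef_rot: [0.997, 0.071, -0.001, -0.001]
force: [0.8, 0.2, 0.5]
grip_width: 0.0174
grip_force: 12.0
```

step_arm(deltas=[[0, 0, 0.03, 0, 0], [0, 0, 0.06, 0, 0], [0, 0, 0.09, 0, 0], [0, 0, 0.11, 0, 0], [0, 0, 0.12, 0, 0], [0, 0, 0.12, 0, 0]])

```text
t: 9.22
eef_pos: [0.4499, -0.3706, -0.002]
eef_rot: [0.998, 0.07, 0.0, 0.0]
force: [-0.1, -0.4, -0.6]
grip_width: 0.0177
grip_force: 12.0
```

step_arm(deltas=[[0, 0, 0.015, 0, 0], [0, 0, 0.015, 0, 0], [0, 0, 0.015, 0, 0.25], [0, 0, 0.015, 0, 0.4], [0, 0, 0.015, 0, 0.45], [0, 0, 0.015, 0, 0.5], [0, 0, 0.015, 0, 0.5], [0, 0, -0.1, 0, 0.5], [0, 0, -0.4, 0, 0.5], [0, 0, -0.8, 0, 0.5], [0, 0, -0.9, 0, 0.5]])

```text
t: 10.13
eef_pos: [0.4518, -0.3722, 0.0935]
eef_rot: [0.998, 0.07, 0.002, 0.002]
force: [1.0, -0.9, 1.3]
grip_width: 0.0457
grip_force: 0.0
```

step_arm(deltas=[[0, 0, -0.4, 0, 0.5], [0, 0, -0.7, 0, 0.5], [0, 0, -0.7, 0, 0.5]])

```text
t: 10.38
eef_pos: [0.4523, -0.3727, 0.1646]
eef_rot: [0.998, 0.07, 0.003, 0.003]
force: [1.3, -1.1, 1.6]
grip_width: 0.0457
grip_force: 0.0
```

step_arm(deltas=[[0.526, -0.953, 0, 0, 0], [0.526, -0.953, 0, 0, 0], [0.526, -0.953, 0, 0, 0], [0.526, -0.953, 0, 0, 0]])

```text
t: 10.72
eef_pos: [0.4894, -0.2654, 0.1582]
eef_rot: [0.997, 0.072, 0.0, -0.0]
force: [0.9, -0.2, -0.8]
grip_width: 0.022
grip_force: 0.0
```

Run:
```python
from h import *
st=bot.state(); print(st['t'],st['grip_width'],st['eef_pos'],rel([.5663,-.0648,0.1],yaw=2.8,st=st))
im=bot.snapshot('top')
r=bot.spot_in('top','tire_lever')[:1]; print(r)
r=bot.spot_in('side','tire_lever')[:1]
hsv=cv2.cvtColor(im,cv2.COLOR_BGR2HSV)
m=cv2.inRange(hsv,(100,120,50),(125,255,255)); m[:,:430]=0;m[:220]=0;m[330:]=0
ys,xs=np.nonzero(m); P=np.array([at('top',(x,y),.007)[:2] for x,y in zip(xs,ys)]); print(len(P), cv2.minAreaRect((P*1000).astype(np.float32)) if len(P)>5 else '')
```

```text
10.7167 0.022021436407340434 [ 0.48942187 -0.26536843  0.15819257] (array([ 1.047, -1.875,  0.583]), np.float64(8.201530501305596), np.float64(0.06001700557006218))
[]
9 ((419.1619873046875, -366.7655029296875), (10.958091735839844, 3.9984710216522217), 8.792516708374023)
```

step_arm(deltas=[[0.523, -0.938, 0, 0, 0], [0.523, -0.938, 0, 0, 0], [0.523, -0.938, 0, 0, 0], [0.523, -0.938, 0, 0, 0]])

```text
t: 11.2
eef_pos: [0.5282, -0.1667, 0.158]
eef_rot: [0.997, 0.071, 0.0, -0.0]
force: [0.3, -1.7, -0.5]
grip_width: 0.0003
grip_force: 0.0
```

step_arm(deltas=[[0.523, -0.938, 0, 0.06, 0], [0.523, -0.938, 0, 0.06, 0], [0.523, -0.938, 0, 0.06, 0], [0.523, -0.938, 0, 0.06, 0], [0.523, -0.938, 0, 0.06, 0]])

```text
t: 11.62
eef_pos: [0.5661, -0.0689, 0.1579]
eef_rot: [1.0, 0.024, -0.0, 0.0]
force: [0.3, 0.5, -1.0]
grip_width: 0.0001
grip_force: 0.0
```

Run:
```python
from h import *
st=bot.state(); print(st['t'],st['grip_width'],rel([.5663,-.0648,0.09],yaw=2.8,st=st))
im=bot.snapshot('wrist'); cv2.imwrite('pics/w3.png',im)
t=bot.snapshot('top'); hsv=cv2.cvtColor(t,cv2.COLOR_BGR2HSV)
m=cv2.inRange(hsv,(100,120,50),(125,255,255)); m[:,:430]=0;m[:220]=0;m[330:]=0
ys,xs=np.nonzero(m); P=np.array([at('top',(x,y),.009)[:2] for x,y in zip(xs,ys)]); print(len(P), cv2.minAreaRect((P*1000).astype(np.float32)) if len(P)>5 else '')
for z in (.068,): print('pad px',proj('wrist',[.5657,-.0528,z],st), proj('wrist',[.5663,-.0648,z],st))
```

```text
11.6167 0.00014407061330378465 (array([ 0.004, -0.041,  0.679]), np.float64(2.7035336408721338), np.float64(-0.0010718484347540672))
354 ((456.27142333984375, -367.17193603515625), (108.74808502197266, 17.027294158935547), 8.04855728149414)
pad px [305.88786351 199.8498676 ] [318.61072954 199.82210787]
```

View pics/w3.png

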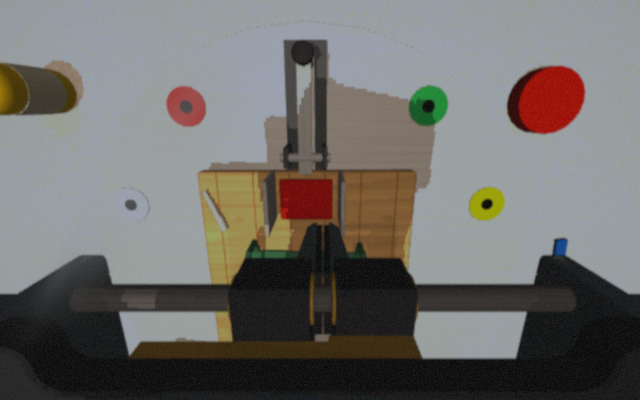

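The wrist view shows the red pad at (306,199) as predicted, between the cheeks at (268) and (342). The green hole at (428,106) is clear, and the lever lies off the plate at (0.456,-0.367). I'll go down onto the pad.

step_arm(deltas=[[0, -0.04, 0.1, 0, 0], [0, -0.04, 0.35, 0, 0], [0, -0.04, 0.55, 0, 0], [0, -0.04, 0.65, 0, 0], [0, -0.04, 0.7, 0, 0], [0, -0.04, 0.75, 0, 0], [0, -0.04, 0.8, 0, 0], [0, -0.04, 0.85, 0, 0], [0, -0.04, 0.85, 0, 0], [0, -0.04, 0.85, 0, 0]])

```text
t: 12.55
eef_pos: [0.5659, -0.0645, 0.0731]
eef_rot: [1.0, 0.023, 0.0, 0.0]
force: [-0.1, -0.3, -0.7]
grip_width: 0.0008
grip_force: 0.0
```

step_arm(deltas=[[0, 0, 0.02, 0, 0], [0, 0, 0.04, 0, 0], [0, 0, 0.06, 0, 0], [0, 0, 0.08, 0, 0], [0, 0, 0.08, 0, 0]])

```text
t: 12.97
eef_pos: [0.5655, -0.0644, 0.0645]
eef_rot: [1.0, 0.023, -0.0, -0.0]
force: [0.4, 0.3, -0.1]
grip_width: 0.0007
grip_force: 0.0
```

step_arm(deltas=[[0, 0, 0.02, 0, 0], [0, 0, 0.04, 0, 0], [0, 0, 0.04, 0, 0]])

```text
t: 13.22
eef_pos: [0.5655, -0.0644, 0.0605]
eef_rot: [1.0, 0.023, -0.0, -0.0]
force: [-0.3, 0.7, -1.2]
grip_width: 0.0008
grip_force: 0.0
```

step_arm(deltas=[[0, 0, 0.02, 0, 0], [0, 0, 0.04, 0, 0], [0, 0, 0.04, 0, 0]])

```text
t: 13.47
eef_pos: [0.5658, -0.0645, 0.0568]
eef_rot: [1.0, 0.023, 0.0, 0.0]
force: [-0.3, -0.7, 0.3]
grip_width: 0.0006
grip_force: 0.1
```

step_arm(deltas=[[0, 0, 0.02, 0, 0], [0, 0, 0.03, 0, 0], [0, 0, 0.03, 0, 0]])

```text
t: 13.72
eef_pos: [0.5657, -0.0645, 0.0542]
eef_rot: [1.0, 0.023, -0.0, 0.0]
force: [-5.4, 0.2, 10.5]
grip_width: 0.0005
grip_force: 5.8
```

```bash
cat >> h.py <<'E'
def cap(im):
    # top row of black pin cap in side view, near (289,187)
    g=cv2.cvtColor(im,cv2.COLOR_BGR2GRAY)[172:196,279:300]
    ys,xs=np.nonzero(g<60); return len(xs), (xs.mean()+279).round(2), (ys.mean()+172).round(2), ys.min()+172
E
python3 - <<'E'
from h import *
a=cv2.imread('pics/side0.png'); b=bot.snapshot('side'); st=bot.state()
print(cap(a),cap(b)); print(proj('side',[.69,-.047,.06])-proj('side',[.69,-.047,.077]),st['force'],st['eef_pos'])
c=np.hstack([cv2.resize(x[165:215,270:345],(396,396),interpolation=cv2.INTER_CUBIC) for x in (a,b)]); cv2.imwrite('pics/p1.png',c)
E
```

```text
(11, np.float64(289.18), np.float64(186.91), np.int64(185)) (22, np.float64(288.91), np.float64(183.91), np.int64(182))
[0.23148805 5.12326657] [-4.25630941  0.69085532 11.50360909] [ 0.56568153 -0.06449998  0.05429124]
```

View pics/p1.png

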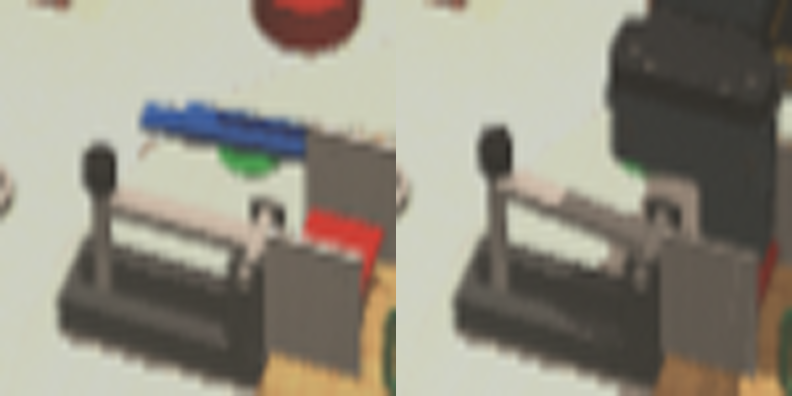

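Side comparison: the pin cap rose from crop row 165 to 150, about 9–10 mm so far. I'll press a little more to draw the pin fully.

step_arm(deltas=[[0, 0, 0.01, 0, 0], [0, 0, 0.02, 0, 0], [0, 0, 0.02, 0, 0]])

```text
t: 14.02
eef_pos: [0.5655, -0.0645, 0.0523]
eef_rot: [1.0, 0.023, -0.0, -0.0]
force: [-6.9, -0.8, 13.8]
grip_width: 0.0007
grip_force: 7.1
```

Run:
```python
from h import *
b=bot.snapshot('side'); st=bot.state(); print(cap(b),st['force'],st['eef_pos'])
```

```text
(20, np.float64(288.5), np.float64(182.0), np.int64(180)) [-6.38361977 -0.2591549  13.58641829] [ 0.56555364 -0.06450465  0.05238382]
```

The cap is up 5 px, about 16–17 mm, so the pin is drawn. Next I'll ease towards the right-hand cheek.

step_arm(deltas=[[0, 0.02, 0.003, 0, 0], [0, 0.04, 0.003, 0, 0], [0, 0.055, 0.003, 0, 0], [0, 0.055, 0.003, 0, 0]])

```text
t: 14.4
eef_pos: [0.5651, -0.07, 0.0519]
eef_rot: [1.0, 0.023, -0.001, -0.0]
force: [-10.2, -0.5, 14.0]
grip_width: 0.0007
grip_force: 7.7
```

```bash
cat >> h.py <<'E'
def arc(degs,st=None):
    st=st or bot.state(); M=R.from_quat(st['eef_rot']).as_matrix()
    c=M.T@(np.array([.4788,-.0570,st['eef_pos'][2]])-st['eef_pos']); c=c[:2]
    for d in degs:
        t=np.radians(d); A=np.array([[np.cos(t),-np.sin(t)],[np.sin(t),np.cos(t)]])
        print(d,((c-A@c)*10).round(3).tolist(),round(d/90,3))
E
python3 - <<'E'
from h import *
b=bot.snapshot('side'); st=bot.state(); print(st['t'],cap(b),st['force'],st['eef_pos'],rel([0,0,0])[1]); arc([2,4,6,8,10,12,14,16,18])
E
```

```text
14.45 (22, np.float64(290.09), np.float64(179.09), np.int64(177)) [-9.06829423  0.79295558 13.45147362] [ 0.56513341 -0.06995281  0.0519157 ] 2.6527489752762765
2 [-0.006, 0.03] 0.022
4 [-0.014, 0.059] 0.044
6 [-0.022, 0.089] 0.067
8 [-0.032, 0.118] 0.089
10 [-0.042, 0.146] 0.111
12 [-0.054, 0.174] 0.133
14 [-0.066, 0.202] 0.156
16 [-0.08, 0.229] 0.178
18 [-0.094, 0.256] 0.2
```

step_arm(deltas=[[-0.006, 0.03, 0, 0.022, 0], [-0.014, 0.059, 0, 0.044, 0], [-0.022, 0.089, 0, 0.067, 0], [-0.032, 0.118, 0, 0.089, 0], [-0.042, 0.146, 0, 0.111, 0], [-0.054, 0.174, 0, 0.133, 0], [-0.066, 0.202, 0, 0.156, 0], [-0.08, 0.229, 0, 0.178, 0], [-0.08, 0.229, 0, 0.178, 0]])

```text
t: 15.2
eef_pos: [0.5583, -0.0933, 0.052]
eef_rot: [0.993, -0.118, -0.001, -0.0]
force: [-8.5, 3.0, 13.9]
grip_width: 0.0002
grip_force: 7.6
```

```bash
cat >> h.py <<'E'
def capang(im,rise,ztop=.078):
    # board angle from black cap in the side view: search angle whose projected cap centre matches
    g=cv2.cvtColor(im,cv2.COLOR_BGR2GRAY)
    best=[]
    for d in np.arange(10,-45,-.5):
        t=np.radians(d); p=proj('side',[.4788+.212*np.cos(t),-.057+.212*np.sin(t),ztop+rise])
        u,v=p.round().astype(int); best.append((g[v-1:v+2,u-1:u+2].mean(),d))
    return sorted(best)[:4]
E
python3 - <<'E'
from h import *
a=cv2.imread('pics/side0.png')
print('ref',proj('side',[.4788+.2117,-.057+.0104,.07]),capang(a,0))
b=bot.snapshot('side'); st=bot.state(); print(st['t'],st['force'],st['eef_pos'],rel([0,0,0])[1]); print(capang(b,.016))
cv2.imwrite('pics/p2.png',cv2.resize(b[140:240,260:400],(784,560),interpolation=cv2.INTER_CUBIC))
E
```

```text
ref [288.43474801 187.31861405] [(np.float64(59.666666666666664), np.float64(4.0)), (np.float64(61.111111111111114), np.float64(2.5)), (np.float64(61.111111111111114), np.float64(3.0)), (np.float64(61.111111111111114), np.float64(3.5))]
15.25 [-7.61507997  2.45441874 13.28784205] [ 0.55838251 -0.09319263  0.05196509] -13.416420354495905
[(np.float64(55.0), np.float64(-16.0)), (np.float64(55.888888888888886), np.float64(-44.5)), (np.float64(56.0), np.float64(-40.5)), (np.float64(56.111111111111114), np.float64(-44.0))]
```

View pics/p2.png

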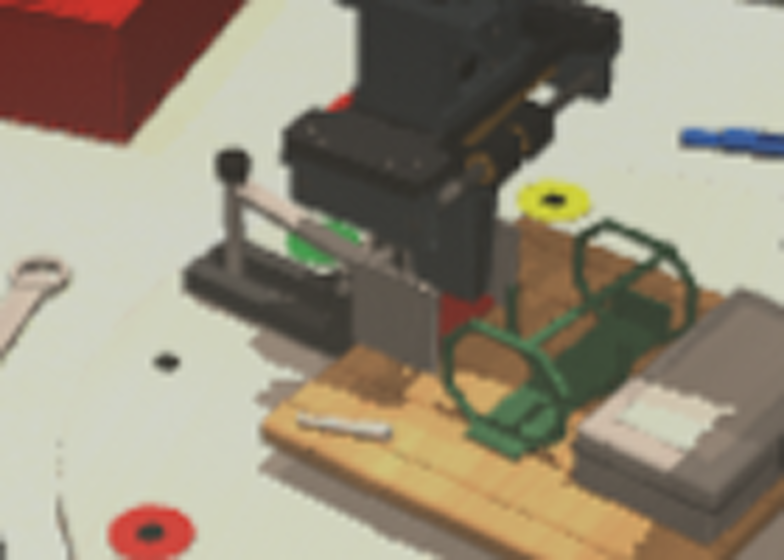

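The side view shows the board turned to about -16°, with the cap at crop (232,165). The load is in place and the green ring is just ahead of the arm. I'll swing 10° further, then release the pad so the pin rides on the plate.

Run:
```python
from h import *
arc([2,4,6,8,10])
```

```text
2 [-0.006, 0.03] 0.022
4 [-0.014, 0.059] 0.044
6 [-0.022, 0.089] 0.067
8 [-0.032, 0.118] 0.089
10 [-0.042, 0.146] 0.111
```

step_arm(deltas=[[-0.006, 0.03, 0, 0.022, 0], [-0.014, 0.059, 0, 0.044, 0], [-0.022, 0.089, 0, 0.067, 0], [-0.032, 0.118, 0, 0.089, 0], [-0.042, 0.146, 0, 0.111, 0], [-0.042, 0.146, 0, 0.111, 0], [-0.042, 0.146, -0.02, 0.111, 0], [-0.042, 0.146, -0.04, 0.111, 0], [-0.042, 0.146, -0.045, 0.111, 0]])

```text
t: 16.0
eef_pos: [0.5517, -0.1065, 0.0564]
eef_rot: [0.979, -0.202, 0.0, 0.0]
force: [-0.2, 0.2, -0.2]
grip_width: 0.0007
grip_force: 0.0
```

Run:
```python
from h import *
b=bot.snapshot('side'); st=bot.state(); print(st['t'],st['force'],st['eef_pos'],rel([0,0,0])[1]); print(capang(b,.011))
arc([.5*i for i in range(1,13)])
w=bot.snapshot('wrist'); 
for n in ['pad_top','ring_green','pin_tip']:print(n,[(x['rect'],round(x['p'],2)) for x in bot.spot_in('wrist',n)[:2]])
print(proj('wrist',[.4788+.212*np.cos(np.radians(-33.2)),-.057+.212*np.sin(np.radians(-33.2)),.014],st))
for d in (-24,-27,-30): t=np.radians(d); print(d,proj('wrist',[.4788+.212*np.cos(t),-.057+.212*np.sin(t),.089],st))
```

```text
16.05 [-0.10627896  0.67066216  0.320167  ] [ 0.55174495 -0.10644255  0.05631255] -23.350175804960415
[(np.float64(50.77777777777778), np.float64(-32.5)), (np.float64(50.77777777777778), np.float64(-32.0)), (np.float64(51.44444444444444), np.float64(-33.5)), (np.float64(51.44444444444444), np.float64(-33.0))]
0.5 [-0.001, 0.008] 0.006
1.0 [-0.003, 0.015] 0.011
1.5 [-0.005, 0.023] 0.017
2.0 [-0.006, 0.03] 0.022
2.5 [-0.008, 0.038] 0.028
3.0 [-0.01, 0.045] 0.033
3.5 [-0.012, 0.053] 0.039
4.0 [-0.014, 0.06] 0.044
4.5 [-0.016, 0.067] 0.05
5.0 [-0.018, 0.075] 0.056
5.5 [-0.02, 0.082] 0.061
6.0 [-0.022, 0.09] 0.067
pad_top [([264.4, 30.9, 81.4, 237.4], 0.76)]
ring_green [([343.6, 14.9, 39.6, 65.5], 0.92)]
pin_tip [([284.1, 0.0, 43.2, 38.8], 0.62)]
[352.54672759  47.56415451]
-24 [290.89242729   7.72532772]
-27 [316.44988201   8.81130199]
-30 [341.85536329  11.41662377]
```

step_arm(deltas=[[-0.003, 0.015, 0, 0.011, 0], [-0.006, 0.03, 0, 0.022, 0], [-0.01, 0.045, 0, 0.033, 0], [-0.014, 0.06, 0, 0.044, 0], [-0.018, 0.075, 0, 0.056, 0], [-0.022, 0.09, 0, 0.067, 0], [-0.022, 0.09, 0, 0.067, 0]])

```text
t: 16.83
eef_pos: [0.5459, -0.1139, 0.0561]
eef_rot: [0.967, -0.255, 0.0, -0.0]
force: [-0.1, -0.6, -0.7]
grip_width: 0.0004
grip_force: 0.0
```

```bash
cat >> h.py <<'E'
def wristcap(st,zs=(.089,.078)):
    w=bot.snapshot('wrist'); r=bot.spot_in('wrist','pin_tip')[:1]; print([(x['rect'],round(x['p'],2)) for x in r])
    g=cv2.cvtColor(w,cv2.COLOR_BGR2GRAY)
    for z in zs:
        o=[]
        for d in np.arange(-22,-40,-1.): 
            t=np.radians(d); o.append((d,proj('wrist',[.4788+.212*np.cos(t),-.057+.212*np.sin(t),z],st)[0]))
        if r: u=r[0]['rect'][0]+r[0]['rect'][2]/2; o=np.array(o); print('z',z,'ang',np.interp(u,o[:,1],o[:,0]).round(2))
E
python3 - <<'E'
from h import *
b=bot.snapshot('side'); st=bot.state(); print(st['t'],st['force'],st['eef_pos'],rel([0,0,0])[1]); print(capang(b,.011)); wristcap(st)
arc([.4*i for i in range(1,13)])
E
```

```text
16.8833 [-0.12834882 -0.2543579   0.04317289] [ 0.54587427 -0.1139337   0.05612901] -29.42441183121222
[(np.float64(50.77777777777778), np.float64(-36.0)), (np.float64(50.77777777777778), np.float64(-35.5)), (np.float64(51.44444444444444), np.float64(-36.5)), (np.float64(51.44444444444444), np.float64(-35.0))]
[([246.3, 0.0, 46.5, 47.7], 0.6)]
z 0.089 ang -27.62
z 0.078 ang -27.12
0.4 [-0.001, 0.006] 0.004
0.8 [-0.002, 0.012] 0.009
1.2000000000000002 [-0.004, 0.018] 0.013
1.6 [-0.005, 0.024] 0.018
2.0 [-0.006, 0.03] 0.022
2.4000000000000004 [-0.008, 0.036] 0.027
2.8000000000000003 [-0.009, 0.042] 0.031
3.2 [-0.011, 0.048] 0.036
3.6 [-0.012, 0.054] 0.04
4.0 [-0.014, 0.06] 0.044
4.4 [-0.015, 0.066] 0.049
4.800000000000001 [-0.017, 0.072] 0.053
```

step_arm(deltas=[[-0.001, 0.006, 0, 0.004, 0], [-0.002, 0.012, 0, 0.009, 0], [-0.004, 0.018, 0, 0.013, 0], [-0.005, 0.024, 0, 0.018, 0], [-0.006, 0.03, 0, 0.022, 0], [-0.008, 0.036, 0, 0.027, 0], [-0.009, 0.042, 0, 0.031, 0], [-0.011, 0.048, 0, 0.036, 0], [-0.012, 0.054, 0, 0.04, 0], [-0.012, 0.054, 0, 0.04, 0]])

```text
t: 17.82
eef_pos: [0.5425, -0.1179, 0.0562]
eef_rot: [0.959, -0.284, 0.0, -0.0]
force: [1.9, 1.2, -2.2]
grip_width: 0.0006
grip_force: 1.3
```

Run:
```python
from h import *
st=bot.state(); print(st['t'],st['force'],st['eef_pos'],rel([0,0,0])[1]); wristcap(st)
arc([.3*i for i in range(1,9)])
```

```text
17.8167 [ 1.87416131  1.23420491 -2.16547543] [ 0.54253124 -0.11787501  0.05617236] -33.02758040757334
[([244.6, 1.2, 47.7, 46.1], 0.62)]
z 0.089 ang -31.01
z 0.078 ang -30.49
0.3 [-0.001, 0.005] 0.003
0.6 [-0.002, 0.009] 0.007
0.8999999999999999 [-0.003, 0.014] 0.01
1.2 [-0.004, 0.018] 0.013
1.5 [-0.005, 0.023] 0.017
1.7999999999999998 [-0.006, 0.027] 0.02
2.1 [-0.007, 0.032] 0.023
2.4 [-0.008, 0.036] 0.027
```

Contact now at about 2 N, board about -31°. I'll keep pushing slowly.

step_arm(deltas=[[-0.001, 0.005, 0, 0.003, 0], [-0.002, 0.009, 0, 0.007, 0], [-0.003, 0.014, 0, 0.01, 0], [-0.004, 0.018, 0, 0.013, 0], [-0.005, 0.023, 0, 0.017, 0], [-0.005, 0.023, 0, 0.017, 0]])

```text
t: 18.42
eef_pos: [0.5406, -0.1197, 0.0565]
eef_rot: [0.955, -0.297, -0.0, 0.0]
force: [-2.8, 0.4, 6.9]
grip_width: 0.0005
grip_force: 3.6
```

Run:
```python
from h import *
st=bot.state(); print(st['t'],st['force'],st['eef_pos'],rel([0,0,0])[1]); wristcap(st)
arc([.25*i for i in range(1,9)])
```

```text
18.4167 [-2.76184203  0.42212144  6.92949629] [ 0.54059001 -0.11974922  0.0564829 ] -34.55535302816263
[([252.5, 0.0, 44.2, 45.8], 0.61)]
z 0.089 ang -33.33
z 0.078 ang -32.88
0.25 [-0.001, 0.004] 0.003
0.5 [-0.001, 0.008] 0.006
0.75 [-0.002, 0.011] 0.008
1.0 [-0.003, 0.015] 0.011
1.25 [-0.004, 0.019] 0.014
1.5 [-0.005, 0.023] 0.017
1.75 [-0.006, 0.026] 0.019
2.0 [-0.006, 0.03] 0.022
```

The upward force of about 7 N means the pin dropped and the pad rose against the fingers. I'll lift straight up to let it go fully home.

step_arm(deltas=[[0, 0, -0.03, 0, 0], [0, 0, -0.06, 0, 0], [0, -0.03, -0.12, 0, 0], [0, -0.06, -0.25, 0, 0], [0, -0.06, -0.6, 0, 0], [0, -0.06, -1, 0, 0], [0, -0.06, -1, 0, 0]])

```text
t: 19.1
eef_pos: [0.5477, -0.1153, 0.1639]
eef_rot: [0.955, -0.297, 0.005, -0.0]
force: [2.0, 0.5, 2.0]
grip_width: 0.001
grip_force: 0.0
```

step_arm(deltas=[[-0.3, 0.4, -0.3, 0, 0], [-0.6, 0.7, -0.3, 0, 0], [-1, 1, -0.3, 0, 0], [-1, 1, -0.3, 0, 0], [-1, 1, -0.3, 0, 0]])

```text
t: 19.52
eef_pos: [0.4012, -0.14, 0.1868]
eef_rot: [0.955, -0.297, -0.0, 0.0]
force: [0.1, -0.3, -0.5]
grip_width: 0.0005
grip_force: 0.0
```

Run:
```python
from h import *
a=cv2.imread('pics/side0.png'); b=bot.snapshot('side'); st=bot.state(); print(st['t'],st['force'],st['eef_pos'])
def capblob(im,u0,v0):
    g=cv2.cvtColor(im,cv2.COLOR_BGR2GRAY); m=(g<75).astype(np.uint8); m2=np.zeros_like(m); m2[v0-9:v0+9,u0-7:u0+8]=m[v0-9:v0+9,u0-7:u0+8]
    n,l,s,c=cv2.connectedComponentsWithStats(m2); return [(s[i].tolist(),c[i].round(2).tolist()) for i in range(1,n) if s[i,4]>8]
def pt(d,z): t=np.radians(d); return proj('side',[.4788+.212*np.cos(t),-.057+.212*np.sin(t),z])
print('before',capblob(a,289,187),pt(2.8,.07))
for z in (.07,.081,.087): print(z,pt(-33.2,z))
p=pt(-33.2,.07).round().astype(int); print('now',capblob(b,*p))
print([ (x['rect'],x['p']) for x in bot.spot_in('side','pin_tip')[:2]])
w=bot.snapshot('wrist')
for k in ['ring_green','pin_tip','pad_top']: print(k,[(x['rect'],round(x['p'],2)) for x in bot.spot_in('wrist',k)[:1]])
for z in (.07,.081): t=np.radians(-33.2); print('wrist cap pred',z,proj('wrist',[.4788+.212*np.cos(t),-.057+.212*np.sin(t),z],st))
t=bot.snapshot('top')
for k in ['valve_extender','socket_case','bottle_cage','tire_lever','lube_bottle','patch_tin','wrench']: print(k,[(x['rect'],round(x['p'],2)) for x in bot.spot_in('top',k)[:1]])
```

```text
19.5667 [ 0.6651496  -0.16091757 -0.01307664] [ 0.40368793 -0.14041476  0.18720322]
before [([287, 184, 5, 6, 26], [288.88, 186.31])] [288.42557642 187.3064379 ]
0.07 [317.107208   166.43708077]
0.081 [317.10011807 163.20716651]
0.087 [317.09622253 161.43249685]
now [([315, 163, 10, 7, 42], [319.14, 165.9])]
[([314.2, 163.0, 4.7, 14.4], 0.59)]
ring_green []
pin_tip []
pad_top [([170.7, 0.0, 60.0, 112.7], 0.59)]
wrist cap pred 0.07 [179.39190936 -77.36409271]
wrist cap pred 0.081 [172.94750196 -85.60414521]
valve_extender [([339.1, 205.1, 5.9, 18.9], 0.4)]
socket_case [([304.9, 265.2, 72.9, 65.5], 0.57)]
bottle_cage [([331.7, 237.6, 62.2, 54.9], 0.64)]
tire_lever [([485.3, 254.3, 17.3, 51.0], 0.95)]
lube_bottle [([222.9, 175.9, 27.7, 23.9], 0.84)]
patch_tin [([443.9, 172.0, 31.0, 32.8], 0.6)]
wrench [([324.8, 132.5, 58.0, 14.5], 0.94)]
```

Run:
```python
from h import *
a=cv2.imread('pics/side0.png'); b=bot.snapshot('side')
ga,gb=[cv2.cvtColor(x,cv2.COLOR_BGR2GRAY).astype(float) for x in (a,b)]
print('a',ga[181:192,289].astype(int),ga[181:192,288].astype(int)); print('b',gb[160:173,316].astype(int),gb[160:173,317].astype(int),gb[160:173,318].astype(int))
A=cv2.imread('pics/top0.png'); B=bot.snapshot('top')
def pt(d,z): t=np.radians(d); return proj('top',[.4788+.212*np.cos(t),-.057+.212*np.sin(t),z])
for im,d in ((A,2.8),(B,-33.2)):
    g=cv2.cvtColor(im,cv2.COLOR_BGR2GRAY); u,v=pt(d,.07).round().astype(int)
    q=g[v-6:v+7,u-6:u+7].astype(float); w=np.clip(50-q,0,None); yy,xx=np.mgrid[v-6:v+7,u-6:u+7]
    c=((xx*w).sum()/w.sum(),(yy*w).sum()/w.sum()); P=at('top',c,.07)[:2]-[.4788,-.057]; print(d,pt(d,.07),c,np.hypot(*P),np.degrees(np.arctan2(P[1],P[0])))
```

```text
a [206 184 108  62  62  60  58  57  68  88  94] [206 183 108  61  61  61  57  57  67  87  98]
b [199 200 172  75  59  58  55  54  68  92 105 115 117] [169 170 146  60  60  58  55  55  66  98 109  86  90] [122 120 100  60  60  58  54  55  74 128 152  95  86]
2.8 [354.62065914 169.15393293] (np.float64(354.8111782477341), np.float64(168.99093655589124)) 0.2123569701368923 2.683450049707654
-33.2 [412.55373763 185.81461617] (np.float64(412.4841745081266), np.float64(185.2797262617622)) 0.21292113560653386 -32.995440000043885
```

The pin cap is at its home height in the side view, and the top view puts it at -33.0°, against -33.2° for the green hole. The lever lies clear of the plate, and the bottle, tin and wrench haven't moved. I'll hand in.

```bash
python3 -c "
from cell import bot
print(bot.close_job())"
```

```text
the job is handed in; nothing more can be done
None
```

I handed the job in at about 20 s of the 54 s: the lever lies flat on the trolley top to the right of the plate, the pin is home in the green-ring hole, and camera checks showed the bottle, tin and wrench unmoved and the case, cage and valve extender still on the board, though I didn't measure those three.

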